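# Seat a mould bat on the pins of a banding wheel

## Task

Put the wooden bat (the white plaster mould on it serves as a handle) on the banding wheel so that both of its holes drop over the two brass pins and it lies flush on the wheel head, then let go. The pins are not quite central, so you will need to slide the bat about on them and feel for the drop: keep the pressure light, never bear hard on the pins or wheel, and leave the cups, tools and sponge where they are.

Things in the scene. Friction and masses are not known exactly. Their poses are not given: they have to be found in the camera images.
- bat: Loose wooden bat (0.36 to 0.54 kg), 190 mm (x) by 120 mm (y), 10 mm thick, a white plaster block (90 mm along x, 44 mm along y, upright sides) fixed on its middle, reaching 55 mm above the underside. Two 13 mm round through holes on its x axis, centred 70 mm either side of the middle. Origin: centre of the underside, z up. Fits either way round. Starts flat on the table.
- bat_grip (a point): Point to grip the plaster block from above, fingers closing along the bat's y on its 44 mm width: on the bat's middle, 36 mm above its underside (26 mm above the bat's upper face).
- wheel: Banding wheel (bench turntable), fixed and braked: blue foot, round flat aluminium head, 240 mm across, its top 100 mm above the table. Origin: on the head's axis at table height, z up. The two brass pins on the head stand in a line exactly parallel to the wheel's x, so the bat's x must lie along the wheel's x (within about 0.02 rad to drop).
- wheel_top (a point): Centre of the wheel head's top. Two brass pins, 10 mm thick, bevelled tips, stand 7 mm above it, 140 mm apart on a dark bar along the wheel's x. The bar was clamped by hand: the midpoint of the pins is up to 9 mm off this point along the wheel's x and up to 9 mm along its y, and does not give. With the holes within 1.5 mm of the pins the bat drops 7 mm and lies flat.
- cup_a: unfired grey clay cup (bystander), 84 mm across, 75 mm high; origin at the centre of its underside
- cup_b: unfired grey clay cup (bystander), 84 mm across, 75 mm high; origin at the centre of its underside
- cup_c: unfired grey clay cup (bystander), 84 mm across, 75 mm high; origin at the centre of its underside
- sponge: round yellow-brown sponge (bystander), 72 mm across, 28 mm high; origin at the centre of its underside
- loop_tool: wooden-handled loop tool lying flat (bystander), 170 mm long, handle to its -x; origin at its underside near the middle
- rib: flat wooden rib (bystander), 100 by 60 mm, 8 mm thick; origin at its underside
- wood_stick: square wooden stick (bystander), 120 mm along its x, 12 mm thick; origin at the centre of its underside
Mind the look-alikes: they are no part of the job. Of the things that look like the bat, the smaller one is meant.

How it is judged:
By the outcome, as a careful person would: the job done as asked, in the order asked, and still so for the second after the job is handed in, with the robot touching nothing.
It also fails if it takes over 72 s, if anything falls off the work surface, if the arm or the gripper's body presses on something with over 40 N, if the wrist force passes 120 N, or if a joint passes its speed limit or range.

## Robot

A 6-joint arm with a two-finger parallel gripper is mounted at the origin on the work surface. World frame = base frame: x ahead of the robot, y to its left, z up, the work surface at z = 0. Lengths are in mm, angles in rad, forces in N, time in s.
With the tool pointing down it reaches from about 300 to 750 mm from the base axis. Payload 8.5 kg.
Tool frame: the origin (TCP) lies at the very end of the fingers, on their centre line; the grasp point (between the pads) lies 19 mm behind it; y points along the fingers, x is the direction in which the jaws open and shut, and the axes are right-handed (so a half turn about y gives the same grasp; the last joint's range is limited). The gripper opens to 88 mm and grips with 3 to 60 N. Pads are 18 mm wide; open, the fingers measure 123 mm over their backs; the gripper's body (75 mm by 187 mm) begins 45 mm behind the grasp point.
Start: joints at [0.892, 0.381, 1.297, -0, 1.464, -0.215], TCP at [246.031, 491.883, 238.748] pointing down, gripper open.
Joint ranges: [-3.11, 3.11], [-0.89, 2.33], [0.22, 2.48], [-1.42, 4.56], [0.17, 2.85], [-2.88, 2.88]. Speed limits (rad/s): [2.39, 2.39, 3.14, 3.14, 3.14, 3.14].

## Interface

Orientations are given as a unit quaternion [w, x, y, z].
In Python, from workcell import monitor, cams, robot gives the robot as it stands.
- The arm moves only by the tool move_arm, never from a script. Its argument "commands" is a list of rows, each an object with "linear": the shift along the world's x, y, z normalised to -1 to 1, where 1 is 1 m, a list of three; "delta_rot": the turn, a rotation vector about the world's x, y, z normalised to -1 to 1, where 1 is 180 degrees, a list of three; "hand": the opening, from -1 (shut) to 1 (fully open). A call has 1 to 10 rows; each row is the pose to reach, as a shift and turn from the pose commanded when the call began, turning the shorter way round; what a row does not reach only later rows make up. A row lasts 1/8 s, in which the tool goes at most 62.5 mm and 10.7 degrees, less where a joint would pass 70% of its speed; a pose out of reach is approached as far as the arm can. A call with a number of a shift or a turn outside -1 to 1 is refused whole. A call with a gripper value outside its range is refused whole. The fingers move at their own pace and stop on an object; the grip force is fixed at half the most. Time passes only in rows, so rows that repeat a pose let the fingers close. It gives the time, the measured TCP pose, the force and the opening at its end, in the units of the state.
- monitor.get_obs(): the state, without advancing time (a new reading comes with each control period).
- cams.camera(name): name is "scene" or "top" or "wrist"; returns the picture (420x560x3 uint8, red, green, blue); there is no depth.
- cams.camera_params(name): a dict with "fx", "fy", "cx", "cy" (pixels), "dist_coeffs" ([k1, k2, p1, p2, k3] as OpenCV has them; the pictures are not rectified), "R" (3x3) and "t" (3): a world point X has camera coordinates R X + t; the wrist camera has in their place "tool_from_camera" (4x4, takes a point from camera to tool coordinates, whose origin is the TCP and whose axes are the tool frame's). Camera axes: x right, y down, z forward; pixel columns grow to the right and rows downward; lengths in mm; the calibration is good to about 2 mm. A picture is of the moment at which its call begins: read the wrist's pose just before it. camera_params takes no time and is no camera call.
- robot.sign_off(): hands the job in, once; it reports no verdict.
The state is a dict: "t": time; "qpos": joint angles; "qd": joint speeds; "joint_efforts": joint torques, N m; "eef_pos": TCP position; "eef_rot": TCP orientation; "wrist_force": force on the tool from outside, world axes, zero at the start; "moment": the same for the moment, N m; "finger_gap": opening from 0.0 (shut) to 1.0 (fully open).
Only numpy, scipy, OpenCV 4.12 (cv2) and the standard library are available. Lean on these libraries where they do the work, as an engineer would, in place of code of your own. Each camera call takes 0.05 s, during which the arm holds its last target.

## Working session

There is one attempt and no reset: what is moved stays moved. The work goes in short steps, Python scripts to look and compute and a tool call to move; the robot and the scene stay as the last step left them, time stands still between calls to the robot, and variables do not carry over. Pictures are saved under pics/ and viewed, and the job is handed in when it is done.

Besides the shell and the picture viewer there is one more tool, called after "Request:" as name([rows], argument=value, ...), one row to a line, values as JSON. move_arm: Moves the arm, as the interface text tells. Scaled input: -1 to 1 covers 1 m each way for a shift and 180 degrees each way for a turn. Its arguments: {"type":"object","properties":{"commands":{"type":"array"}},"required":["commands"]}

```bash
mkdir -p pics; ls
python3 - <<'E'
from workcell import monitor,cams,robot
import cv2
o=monitor.get_obs();print(o)
for n in("scene","top","wrist"):
    cv2.imwrite(f"pics/{n}0.png",cams.camera(n)[:,:,::-1])
    print(n,cams.camera_params(n))
E
```

```text
pics
{'t': 0.0, 'qpos': array([ 8.91699057e-01,  3.81206252e-01,  1.29825726e+00, -1.58004748e-05,
        1.46360758e+00, -2.15332603e-01]), 'qd': array([-0.00087092,  0.0009138 , -0.00095406, -0.00123463, -0.00101099,
        0.00147207]), 'joint_efforts': array([ 2.03827415e-05, -4.37933278e+01, -2.24559152e+01,  7.13065895e-02,
        3.53499851e-02, -1.66502032e-04]), 'eef_pos': array([245.86472701, 491.66974479, 238.1334478 ]), 'eef_rot': array([-0.60134357,  0.60170089,  0.37122198, -0.3722045 ]), 'wrist_force': array([ 0.42006275, -0.55457813, -0.80936875]), 'moment': array([-0.00559801, -0.02766041, -0.02385604]), 'finger_gap': 1.0012896208435178}
scene {'fx': 460.5656862666926, 'fy': 460.5656862666926, 'cx': 289.9548330949238, 'cy': 211.41202851384983, 'dist_coeffs': array([-0.00097688,  0.        ,  0.        ,  0.        ,  0.        ]), 'R': array([[-0.70134458,  0.71281768, -0.00259529],
       [ 0.40746558,  0.39791455, -0.82197069],
       [-0.58488254, -0.57754218, -0.56952388]]), 't': array([ 343.89051466, -143.31279246, 1562.14732283])}
top {'fx': 530.074997914843
[... 230 characters left out ...]
9809888,  0.00707984, -0.06122495],
       [ 0.06126452,  0.00551472, -0.99810633]]), 't': array([  11.98511826,  473.10685439, 1495.91732473])}
wrist {'fx': 293.73840421401883, 'fy': 293.73840421401883, 'cx': 280.84615965011596, 'cy': 212.9848855596178, 'dist_coeffs': array([0.00030424, 0.        , 0.        , 0.        , 0.        ]), 'tool_from_camera': array([[ 9.99999817e-01,  3.59231476e-04, -4.86651934e-04,
         1.25621493e-03],
       [ 5.67569996e-04, -2.79077451e-01,  9.60268428e-01,
        -1.44558329e+02],
       [ 2.09145064e-04, -9.60268529e-01, -2.79077603e-01,
         7.28022280e+01],
       [ 0.00000000e+00,  0.00000000e+00,  0.00000000e+00,
         1.00000000e+00]])}
```

View pics/top0.png

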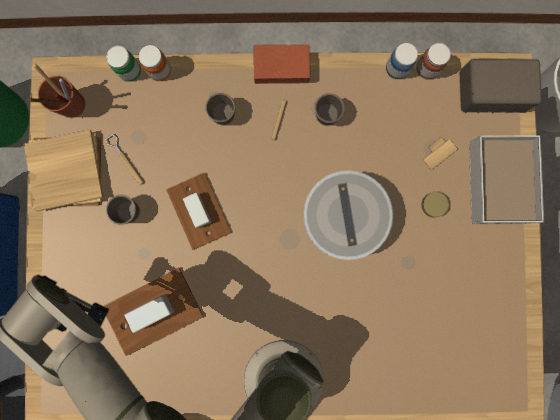

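View pics/scene0.png

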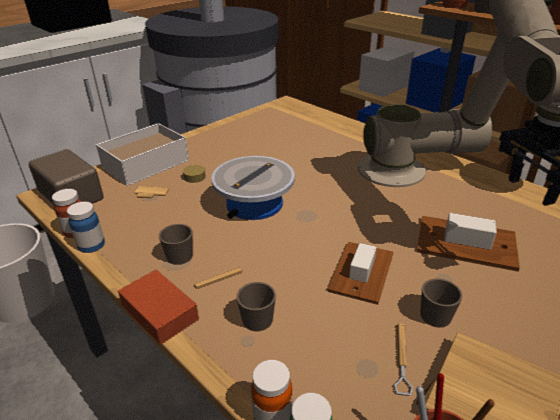

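View pics/wrist0.png

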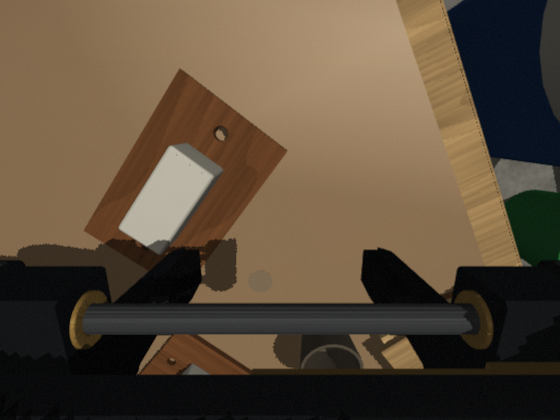

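Bat candidates in the top image are the board at (199,211) and the larger board at (152,313). The one at (199,211) is smaller, so I'll check its size in close crops.

Run:
```python
import cv2
t=cv2.imread("pics/top0.png")
cv2.imwrite("pics/batc.png",cv2.resize(t[160:260,150:250],None,fx=6,fy=6,interpolation=cv2.INTER_CUBIC))
cv2.imwrite("pics/whc.png",cv2.resize(t[165:265,298:398],None,fx=6,fy=6,interpolation=cv2.INTER_CUBIC))
```

```text
(no output)
```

View pics/batc.png

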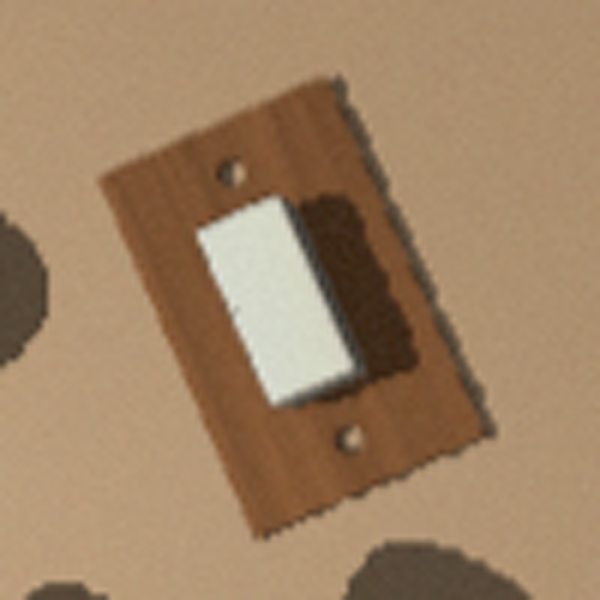

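View pics/whc.png

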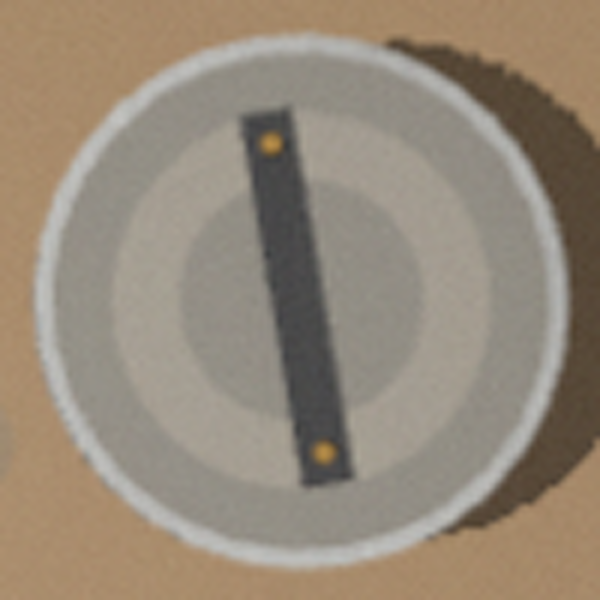

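```bash
cat > h.py <<'E'
import numpy as np,cv2
from scipy.spatial.transform import Rotation as Ro
def ray(P,uv,R,t):
    K=np.array([[P['fx'],0,P['cx']],[0,P['fy'],P['cy']],[0,0,1]])
    n=cv2.undistortPoints(np.array(uv,float).reshape(-1,1,2),K,P['dist_coeffs'])[:,0]
    d=np.c_[n,np.ones(len(n))]@R
    return -R.T@t,d
def plane(P,uv,z,R=None,t=None):
    if R is None:R,t=P['R'],P['t']
    c,d=ray(P,uv,R,t); return c+d*((z-c[2])/d[:,2])[:,None]
def wristRt(P,o):
    q=o['eef_rot'];T=np.eye(4);T[:3,:3]=Ro.from_quat([q[1],q[2],q[3],q[0]]).as_matrix();T[:3,3]=o['eef_pos']
    W=np.linalg.inv(T@P['tool_from_camera']);return W[:3,:3],W[:3,3]
def crop(uv,off,f):return (np.array(uv,float)+.5)/f-.5+off
E
python3 - <<'E'
from h import *
from workcell import monitor,cams
P=cams.camera_params("top")
np.set_printoptions(precision=1,suppress=True)
c=plane(P,crop([(100,180),(335,78),(492,433),(262,538)],(150,160),6),10)
print("corners",c,np.linalg.norm(np.diff(c,axis=0),axis=1),c.mean(0))
h=plane(P,crop([(232,172),(350,437)],(150,160),6),10);print("holes",h,h.mean(0),np.linalg.norm(h[0]-h[1]),np.degrees(np.arctan2(*(h[0]-h[1])[1::-1])))
b=plane(P,crop([(197,232),(280,196),(358,375),(277,407)],(150,160),6),55);print(b,b.mean(0))
print([np.degrees(np.arctan2(*(v)[1::-1])) for v in (c[0]-c[3],c[1]-c[2],b[0]-b[3],b[1]-b[2])])
p=plane(P,crop([(271,143),(323,453)],(298,165),6),107);print("pins",p,p.mean(0),np.linalg.norm(p[0]-p[1]),np.degrees(np.arctan2(*(p[0]-p[1])[1::-1])))
w=plane(P,crop([(302,300)],(298,165),6),100);print(w)
o=monitor.get_obs();q=o['eef_rot'];print(Ro.from_quat([q[1],q[2],q[3],q[0]]).as_matrix())
E
```

```text
corners [[542.8 333.5  10. ]
 [591.1 220.4  10. ]
 [420.3 145.1  10. ]
 [371.1 254.9  10. ]] [122.9 186.6 120.3] [481.3 238.5  10. ]
holes [[546.1 269.8  10. ]
 [418.8 212.9  10. ]] [482.5 241.4  10. ] 139.44122059519836 24.10294922907003
[[513.3 278.   55. ]
 [529.8 239.4  55. ]
 [446.4 202.9  55. ]
 [431.8 240.5  55. ]] [480.3 240.2  55. ]
[np.float64(24.59211250875992), np.float64(23.798791939697754), np.float64(24.733867059551184), np.float64(23.610208697786824)]
pins [[ 531.9 -162.7  107. ]
 [ 393.3 -183.9  107. ]] [ 462.6 -173.3  107. ] 140.24132685208156 8.698065611770875
[[ 461.9 -176.4  100. ]]
[[ 0.4 -0.  -0.9]
 [ 0.9 -0.   0.4]
 [-0.  -1.   0. ]]
```

Run:
```python
from h import *
from workcell import monitor
o=monitor.get_obs();q=o['eef_rot'];M=Ro.from_quat([q[1],q[2],q[3],q[0]]).as_matrix();np.set_printoptions(precision=4,suppress=True)
print(M, np.degrees(np.arctan2(M[1,0],M[0,0])), (114.2-np.degrees(np.arctan2(M[1,0],M[0,0])))/180)
```

```text
[[ 0.4473 -0.0007 -0.8944]
 [ 0.8944 -0.0009  0.4473]
 [-0.0011 -1.      0.0002]] 63.427057924490406 0.28207190041949776
```

Request:
move_arm([
  {"linear": [0.0475, -0.05, 0], "delta_rot": [0, 0, 0.057], "hand": 1},
  {"linear": [0.095, -0.1, 0], "delta_rot": [0, 0, 0.114], "hand": 1},
  {"linear": [0.14, -0.15, 0], "delta_rot": [0, 0, 0.17], "hand": 1},
  {"linear": [0.19, -0.2, 0], "delta_rot": [0, 0, 0.226], "hand": 1},
  {"linear": [0.2355, -0.2515, -0.04], "delta_rot": [0, 0, 0.282], "hand": 1},
  {"linear": [0.2355, -0.2515, -0.078], "delta_rot": [0, 0, 0.282], "hand": 1},
  {"linear": [0.2355, -0.2515, -0.078], "delta_rot": [0, 0, 0.282], "hand": 1},
  {"linear": [0.2355, -0.2515, -0.078], "delta_rot": [0, 0, 0.282], "hand": 1},
])

```text
t: 1.15
eef_pos: [481.6, 239.4, 159.5]
eef_rot: [0.386, -0.384, -0.592, 0.594]
wrist_force: [-0.4, -0.0, 0.6]
finger_gap: 1.001
```

Run:
```python
from workcell import monitor,cams
import cv2
o=monitor.get_obs();print(o)
cv2.imwrite("pics/w1.png",cams.camera("wrist")[:,:,::-1])
cv2.imwrite("pics/t1.png",cams.camera("top")[:,:,::-1])
import pickle;pickle.dump(o,open("o1.pkl","wb"))
```

```text
{'t': 1.15, 'qpos': array([ 2.41109278e-01,  4.32364148e-01,  1.45872361e+00,  2.66361917e-05,
        1.25361404e+00, -1.74955881e+00]), 'qd': array([ 0.0432474 , -0.04246543, -0.02674899,  0.00664172,  0.02096071,
        0.01593625]), 'joint_efforts': array([ -1.856688  , -41.92043066, -19.3867743 ,  -0.13988033,
        -0.19985952,  -0.20453896]), 'eef_pos': array([481.569206  , 239.4209694 , 159.49322363]), 'eef_rot': array([ 0.38558475, -0.38406636, -0.5924234 ,  0.59401342]), 'wrist_force': array([-0.4280556 , -0.00217264,  0.61420045]), 'moment': array([ 0.1370855 , -0.04610808,  0.00470981]), 'finger_gap': 1.0006468324044442}
```

View pics/w1.png

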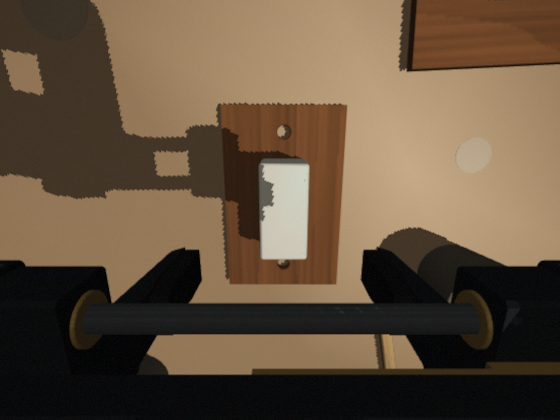

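Run:
```python
from h import *
from workcell import cams
import pickle
o=pickle.load(open("o1.pkl","rb"));P=cams.camera_params("wrist");R,t=wristRt(P,o)
np.set_printoptions(precision=2,suppress=True)
im=cv2.imread("pics/w1.png");cv2.imwrite("pics/w1c.png",cv2.resize(im[90:300,210:360],None,fx=3.8,fy=2.8,interpolation=cv2.INTER_CUBIC))
for z,uv in((10,[(220,104),(346,104),(337,285),(230,285)]),(10,[(284,131),(283,262)]),(55,[(259,159),(308,159),(307,259),(261,259)])):
    p=plane(P,uv,z,R,t);print(p,p.mean(0));d=p[0]-p[-1];print(np.degrees(np.arctan2(d[1],d[0])),np.linalg.norm(d))
```

```text
[[418.45 149.28  10.  ]
 [370.05 257.64  10.  ]
 [543.64 336.92  10.  ]
 [592.52 227.36  10.  ]] [481.17 242.8   10.  ]
-155.84081759463925 190.77760750759597
[[416.2  214.37  10.  ]
 [542.61 270.07  10.  ]] [479.41 242.22  10.  ]
-156.216053784221 138.13678599933988
[[445.27 203.91  55.  ]
 [428.52 241.44  55.  ]
 [511.37 279.98  55.  ]
 [528.7  241.15  55.  ]] [478.47 241.62  55.  ]
-155.9482515310626 91.357363962504
```

View pics/w1c.png

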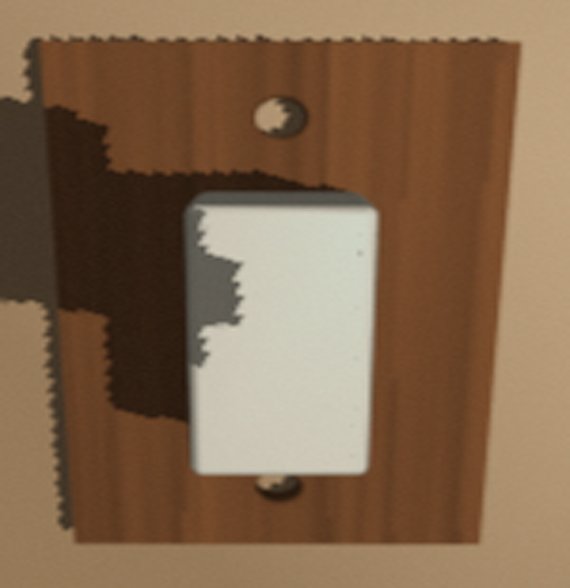

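View pics/t1.png

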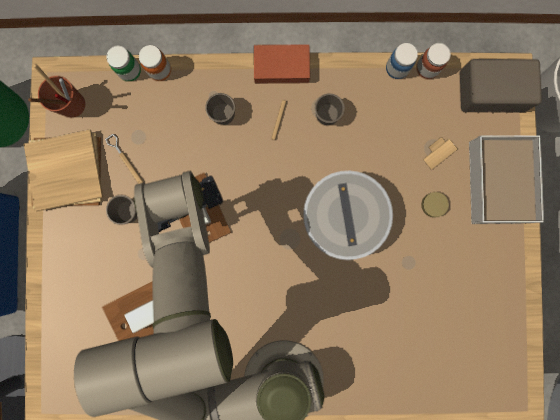

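Request:
move_arm([
  {"linear": [-0.001, 0.001, -0.04], "delta_rot": [0, 0, 0], "hand": 1},
  {"linear": [-0.001, 0.001, -0.08], "delta_rot": [0, 0, 0], "hand": 1},
  {"linear": [-0.001, 0.001, -0.11], "delta_rot": [0, 0, 0], "hand": 1},
  {"linear": [-0.001, 0.001, -0.13], "delta_rot": [0, 0, 0], "hand": 1},
  {"linear": [-0.001, 0.001, -0.142], "delta_rot": [0, 0, 0], "hand": 1},
  {"linear": [-0.001, 0.001, -0.142], "delta_rot": [0, 0, 0], "hand": 1},
  {"linear": [-0.001, 0.001, -0.142], "delta_rot": [0, 0, 0], "hand": 1},
])

```text
t: 2.12
eef_pos: [480.9, 241.8, 19.7]
eef_rot: [-0.384, 0.384, 0.594, -0.593]
wrist_force: [0.2, -0.3, 0.5]
finger_gap: 0.998
```

Request:
move_arm([
  {"linear": [0, 0, 0], "delta_rot": [0, 0, 0], "hand": 0.2},
  {"linear": [0, 0, 0], "delta_rot": [0, 0, 0], "hand": -1},
  {"linear": [0, 0, 0], "delta_rot": [0, 0, 0], "hand": -1},
  {"linear": [0, 0, 0], "delta_rot": [0, 0, 0], "hand": -1},
  {"linear": [0, 0, 0], "delta_rot": [0, 0, 0], "hand": -1},
  {"linear": [0, 0, 0], "delta_rot": [0, 0, 0], "hand": -1},
  {"linear": [0, 0, 0], "delta_rot": [0, 0, 0], "hand": -1},
])

```text
t: 3.0
eef_pos: [480.5, 241.4, 18.8]
eef_rot: [0.384, -0.384, -0.594, 0.594]
wrist_force: [0.3, -0.8, 0.4]
finger_gap: 0.5
```

Request:
move_arm([
  {"linear": [0, 0, 0.01], "delta_rot": [0, 0, 0], "hand": -1},
  {"linear": [0, 0, 0.04], "delta_rot": [0, 0, 0], "hand": -1},
  {"linear": [0, 0, 0.08], "delta_rot": [0, 0, 0], "hand": -1},
  {"linear": [0, 0, 0.12], "delta_rot": [0, 0, 0], "hand": -1},
  {"linear": [0, 0, 0.15], "delta_rot": [0, 0, 0], "hand": -1},
  {"linear": [0, 0, 0.16], "delta_rot": [0, 0, 0], "hand": -1},
  {"linear": [0, 0, 0.16], "delta_rot": [0, 0, 0], "hand": -1},
  {"linear": [0, 0, 0.16], "delta_rot": [0, 0, 0], "hand": -1},
])

```text
t: 4.0
eef_pos: [479.9, 241.2, 177.3]
eef_rot: [0.385, -0.383, -0.593, 0.594]
wrist_force: [-0.4, 0.8, -4.5]
finger_gap: 0.497
```

Run:
```python
from workcell import monitor,cams
import cv2,pickle
o=monitor.get_obs();print(o['eef_pos'],o['eef_rot'],o['wrist_force'],o['moment'],o['finger_gap'])
pickle.dump(o,open("o2.pkl","wb"))
cv2.imwrite("pics/w2.png",cams.camera("wrist")[:,:,::-1])
cv2.imwrite("pics/s2.png",cams.camera("scene")[:,:,::-1])
```

```text
[479.9177978  241.22027485 177.3332349 ] [ 0.38482688 -0.38346774 -0.59292408  0.59439196] [-0.37083399  0.81320605 -4.53037543] [ 0.11916057  0.00976953 -0.01930815] 0.4972631697054361
```

View pics/w2.png

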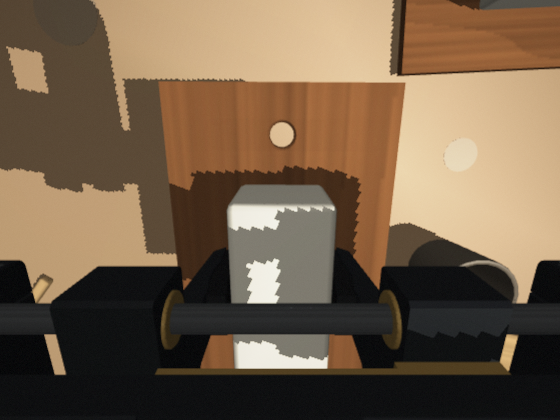

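View pics/s2.png

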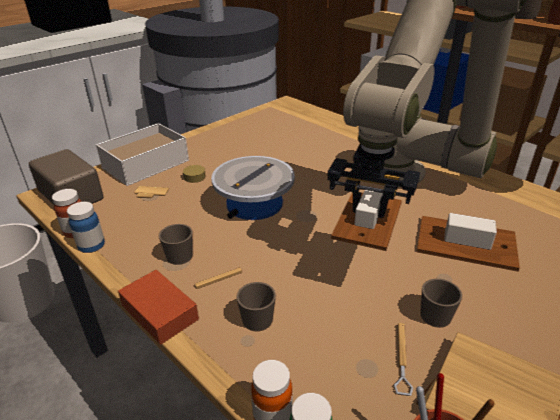

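Run:
```python
from h import *
from workcell import cams
import pickle
o=pickle.load(open("o2.pkl","rb"));P=cams.camera_params("wrist");R,t=wristRt(P,o)
np.set_printoptions(precision=2,suppress=True)
im=cv2.imread("pics/w2.png");cv2.imwrite("pics/w2c.png",cv2.resize(im[70:290,150:420],None,fx=2.7,fy=2.7,interpolation=cv2.INTER_CUBIC))
q=o['eef_rot'];M=Ro.from_quat([q[1],q[2],q[3],q[0]]).as_matrix();print(np.degrees(np.arctan2(M[1,0],M[0,0])),M)
p=plane(P,[(160,84),(405,84),(388,282),(176,268),(282,134)],o['eef_pos'][2]-8.8,R,t)
print(p,(p-o['eef_pos'])@M)
```

```text
114.18734613535145 [[-0.41 -0.   -0.91]
 [ 0.91 -0.   -0.41]
 [ 0.   -1.    0.  ]]
[[418.94 150.54 168.53]
 [370.43 258.45 168.53]
 [466.73 304.52 168.53]
 [508.83 188.84 168.53]
 [416.05 213.84 168.53]] [[-57.74   9.03  92.76]
 [ 60.58   9.09  92.79]
 [ 63.14   8.79 -13.93]
 [-59.63   8.76  -4.94]
 [  1.19   8.99  69.46]]
```

View pics/w2c.png

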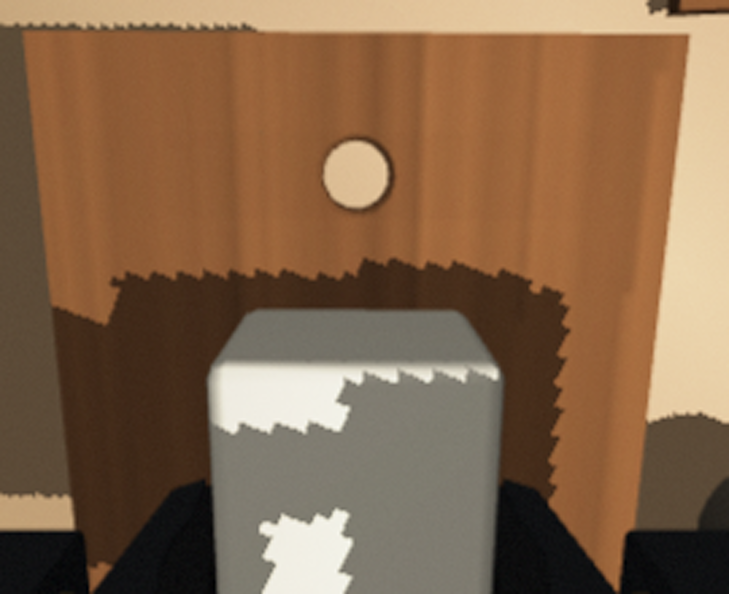

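Request:
move_arm([
  {"linear": [-0.001, -0.025, 0], "delta_rot": [0, 0, 0], "hand": -1},
  {"linear": [-0.003, -0.075, 0], "delta_rot": [0, 0, -0.01], "hand": -1},
  {"linear": [-0.005, -0.13, 0], "delta_rot": [0, 0, -0.025], "hand": -1},
  {"linear": [-0.008, -0.19, 0], "delta_rot": [0, 0, -0.04], "hand": -1},
  {"linear": [-0.01, -0.25, 0], "delta_rot": [0, 0, -0.055], "hand": -1},
  {"linear": [-0.013, -0.31, 0], "delta_rot": [0, 0, -0.07], "hand": -1},
  {"linear": [-0.016, -0.365, 0], "delta_rot": [0, 0, -0.08], "hand": -1},
  {"linear": [-0.018, -0.4, 0], "delta_rot": [0, 0, -0.0856], "hand": -1},
  {"linear": [-0.018, -0.4147, 0], "delta_rot": [0, 0, -0.0856], "hand": -1},
  {"linear": [-0.018, -0.4147, -0.01], "delta_rot": [0, 0, -0.0856], "hand": -1},
])

```text
t: 5.35
eef_pos: [462.7, -173.5, 168.4]
eef_rot: [-0.46, 0.461, 0.537, -0.537]
wrist_force: [-0.7, 0.4, -5.3]
finger_gap: 0.498
```

Request:
move_arm([
  {"linear": [0, 0, -0.015], "delta_rot": [0, 0, 0], "hand": -1},
  {"linear": [0, 0, -0.03], "delta_rot": [0, 0, 0], "hand": -1},
  {"linear": [0, 0, -0.03], "delta_rot": [0, 0, 0], "hand": -1},
  {"linear": [0, 0, -0.03], "delta_rot": [0, 0, 0], "hand": -1},
])

```text
t: 5.85
eef_pos: [462.8, -172.6, 139.0]
eef_rot: [-0.46, 0.46, 0.537, -0.537]
wrist_force: [-0.2, 0.4, -3.8]
finger_gap: 0.493
```

Run:
```python
from workcell import monitor,cams
import cv2,pickle
o=monitor.get_obs();print(o['eef_pos'],o['eef_rot'],o['wrist_force'],o['moment'],o['finger_gap'])
pickle.dump(o,open("o3.pkl","wb"))
im=cams.camera("wrist")[:,:,::-1]
cv2.imwrite("pics/w3.png",im)
cv2.imwrite("pics/w3c.png",cv2.resize(im[90:180,230:340],None,fx=6,fy=6,interpolation=cv2.INTER_CUBIC))
im=cams.camera("top")[:,:,::-1]
cv2.imwrite("pics/t3.png",im)
```

```text
[ 462.76706406 -172.56006292  138.9757126 ] [-0.45989446  0.46000756  0.53711419 -0.53702745] [-0.22591867  0.39102097 -3.84376236] [ 0.06935567 -0.00445931 -0.01194819] 0.4930932376135464
```

View pics/w3.png

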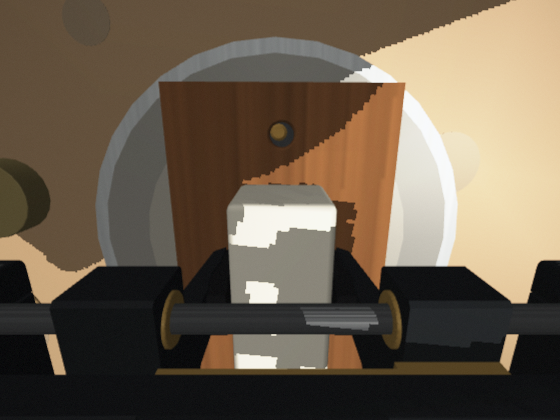

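View pics/w3c.png

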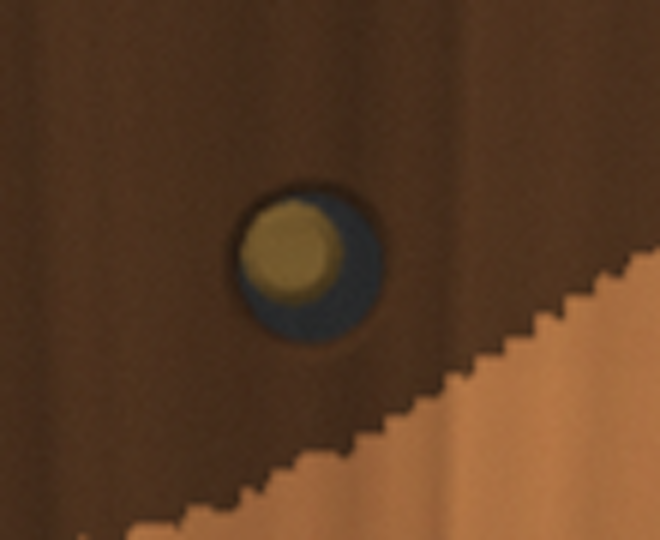

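View pics/t3.png

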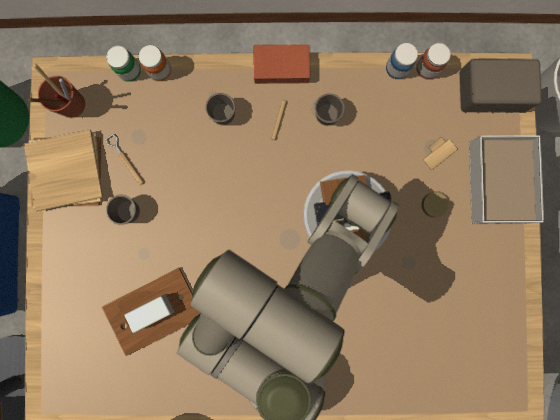

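Run:
```python
from h import *
from workcell import cams
import pickle
o=pickle.load(open("o3.pkl","rb"));P=cams.camera_params("wrist");R,t=wristRt(P,o)
np.set_printoptions(precision=2,suppress=True)
q=o['eef_rot'];M=Ro.from_quat([q[1],q[2],q[3],q[0]]).as_matrix();print(np.degrees(np.arctan2(M[1,0],M[0,0])))
z=o['eef_pos'][2]
h=plane(P,crop([(309,263)],(230,90),6),z-8.8,R,t)[0]
p=plane(P,crop([(289,250)],(230,90),6),107,R,t)[0]
print(h,p,p-h,"wheel frame x,y:",Ro.from_euler('z',-8.7,degrees=True).apply(p-h))
```

```text
98.84606238830344
[ 393.63 -182.77  130.18] [ 393.15 -184.78  107.  ] [ -0.48  -2.01 -23.18] wheel frame x,y: [ -0.78  -1.92 -23.18]
```

Request:
move_arm([
  {"linear": [-0.0005, -0.0018, -0.005], "delta_rot": [0, 0, 0], "hand": -1},
  {"linear": [-0.0005, -0.0018, -0.008], "delta_rot": [0, 0, 0], "hand": -1},
  {"linear": [-0.0005, -0.0018, -0.008], "delta_rot": [0, 0, 0], "hand": -1},
  {"linear": [-0.0005, -0.0018, -0.008], "delta_rot": [0, 0, 0], "hand": -1},
])

```text
t: 6.45
eef_pos: [462.1, -175.2, 130.8]
eef_rot: [-0.46, 0.46, 0.537, -0.537]
wrist_force: [-0.7, -0.2, -4.1]
finger_gap: 0.491
```

Run:
```python
from workcell import monitor,cams
import cv2,pickle
for i in range(3):
    o=monitor.get_obs();print(o['eef_pos'],o['eef_rot'],o['wrist_force'],o['moment'],o['finger_gap'])
    im=cams.camera("wrist")[:,:,::-1]
pickle.dump(o,open("o4.pkl","wb"))
cv2.imwrite("pics/w4.png",im)
cv2.imwrite("pics/w4c.png",cv2.resize(im[90:180,230:340],None,fx=6,fy=6,interpolation=cv2.INTER_CUBIC))
im=cams.camera("scene")[:,:,::-1]
cv2.imwrite("pics/s4c.png",cv2.resize(im[120:230,190:320],None,fx=6,fy=5,interpolation=cv2.INTER_CUBIC))
```

```text
[ 462.05986055 -175.16488006  130.76849796] [-0.46027848  0.46029982  0.53679008 -0.53677202] [-0.69702532 -0.22516166 -4.1071398 ] [0.01016029 0.04876892 0.00357132] 0.49103257501833936
[ 462.06340902 -175.16522156  130.8160731 ] [-0.46024634  0.46033543  0.53678803 -0.5367711 ] [-0.23385851 -0.91209424 -5.37932944] [ 0.01312618  0.00675277 -0.04755173] 0.4957045629559606
[ 462.07476424 -175.14943035  130.83014331] [-0.46022738  0.46034691  0.53679821 -0.53676733] [-0.54043694  0.0575698  -4.80204441] [0.0143484  0.00293401 0.01538941] 0.4953833632850538
```

View pics/w4c.png

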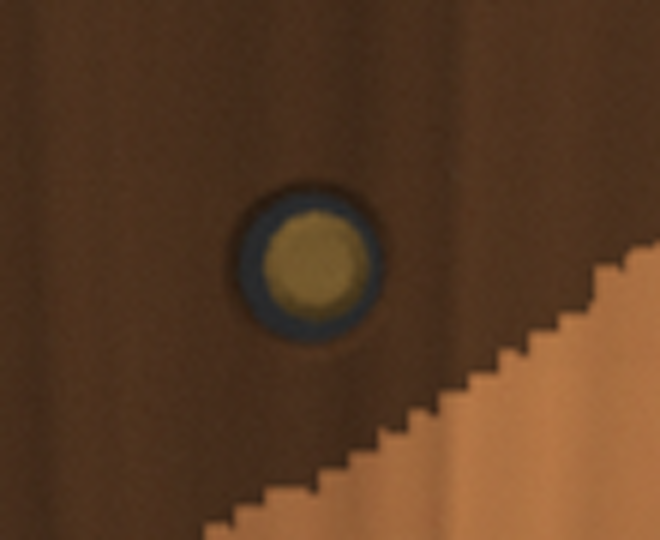

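View pics/s4c.png

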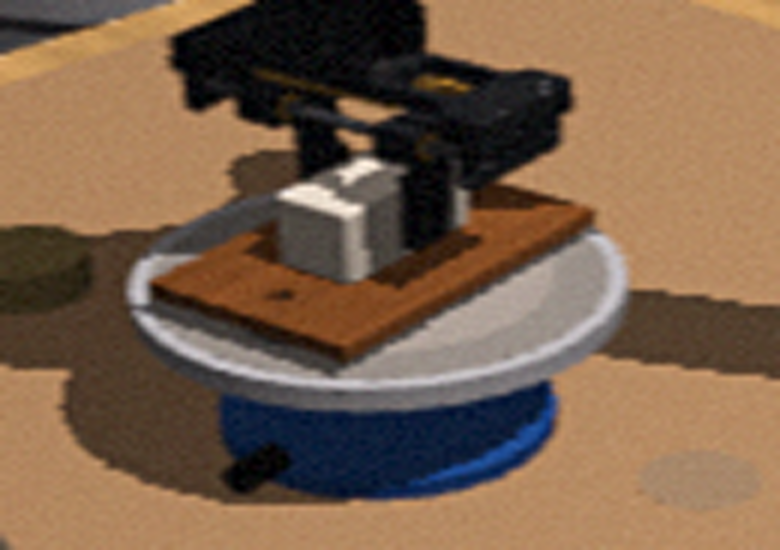

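Run:
```python
from h import *
from workcell import cams
import pickle
o=pickle.load(open("o4.pkl","rb"));P=cams.camera_params("wrist");R,t=wristRt(P,o)
np.set_printoptions(precision=2,suppress=True)
q=o['eef_rot'];M=Ro.from_quat([q[1],q[2],q[3],q[0]]).as_matrix();print(np.degrees(np.arctan2(M[1,0],M[0,0])))
z=o['eef_pos'][2]
h=plane(P,crop([(309,263)],(230,90),6),z-8.8,R,t)[0]
p=plane(P,crop([(314,260)],(230,90),6),107,R,t)[0]
print(h,p,p-h)
```

```text
98.77432444722146
[ 392.92 -185.27  122.03] [ 392.86 -184.81  107.  ] [ -0.06   0.47 -15.03]
```

Request:
move_arm([
  {"linear": [0, 0.0004, -0.002], "delta_rot": [0, 0, 0], "hand": -1},
  {"linear": [0, 0.0004, -0.004], "delta_rot": [0, 0, 0], "hand": -1},
  {"linear": [0, 0.0004, -0.005], "delta_rot": [0, 0, 0], "hand": -1},
  {"linear": [0, 0.0004, -0.006], "delta_rot": [0, 0, 0], "hand": -1},
  {"linear": [0, 0.0004, -0.006], "delta_rot": [0, 0, 0], "hand": -1},
])

```text
t: 7.28
eef_pos: [462.0, -174.7, 124.7]
eef_rot: [0.46, -0.46, -0.537, 0.537]
wrist_force: [0.1, 0.0, -4.5]
finger_gap: 0.494
```

Request:
move_arm([
  {"linear": [0, 0, -0.0005], "delta_rot": [0, 0, 0], "hand": -1},
  {"linear": [0, 0, -0.001], "delta_rot": [0, 0, 0], "hand": -1},
  {"linear": [0, 0, -0.0015], "delta_rot": [0, 0, 0], "hand": -1},
  {"linear": [0, 0, -0.0015], "delta_rot": [0, 0, 0], "hand": -1},
])

```text
t: 7.78
eef_pos: [462.0, -174.7, 123.2]
eef_rot: [0.46, -0.46, -0.537, 0.537]
wrist_force: [-0.1, 0.4, -4.3]
finger_gap: 0.493
```

Underside is at about 104 mm, below the pin tips, and there is no contact force. The pins seem to be inside the holes, so I'll continue down gently.

Request:
move_arm([
  {"linear": [0, 0, -0.0008], "delta_rot": [0, 0, 0], "hand": -1},
  {"linear": [0, 0, -0.0015], "delta_rot": [0, 0, 0], "hand": -1},
  {"linear": [0, 0, -0.0022], "delta_rot": [0, 0, 0], "hand": -1},
  {"linear": [0, 0, -0.003], "delta_rot": [0, 0, 0], "hand": -1},
  {"linear": [0, 0, -0.003], "delta_rot": [0, 0, 0], "hand": -1},
])

```text
t: 8.4
eef_pos: [462.0, -174.7, 120.2]
eef_rot: [0.46, -0.46, -0.537, 0.537]
wrist_force: [-0.1, -0.4, -5.3]
finger_gap: 0.494
```

Run:
```python
from workcell import monitor,cams
import cv2
o=monitor.get_obs();print(o['eef_pos'],o['wrist_force'],o['moment'])
im=cams.camera("wrist")[:,:,::-1]
cv2.imwrite("pics/w5c.png",cv2.resize(im[90:180,230:340],None,fx=6,fy=6,interpolation=cv2.INTER_CUBIC))
```

```text
[ 462.01474623 -174.70570028  120.19011756] [-0.10633612 -0.35145146 -5.3180725 ] [-0.0063051   0.01422399  0.00978673]
```

View pics/w5c.png

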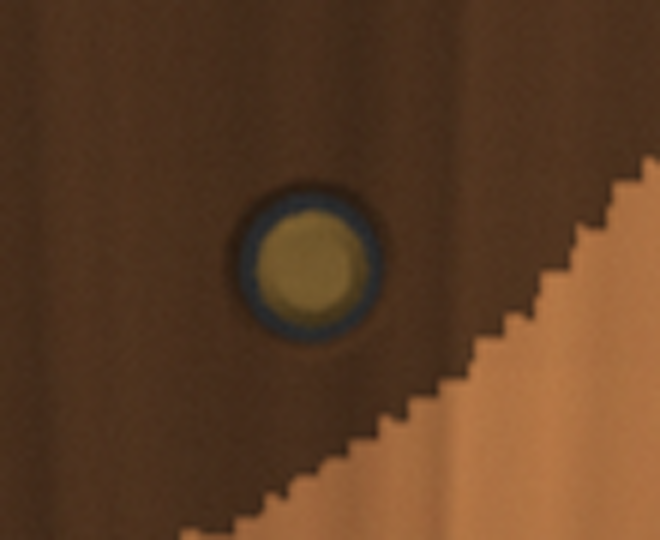

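Request:
move_arm([
  {"linear": [0, 0, -0.0005], "delta_rot": [0, 0, 0], "hand": -1},
  {"linear": [0, 0, -0.001], "delta_rot": [0, 0, 0], "hand": -1},
  {"linear": [0, 0, -0.001], "delta_rot": [0, 0, 0], "hand": -1},
])

```text
t: 8.82
eef_pos: [462.0, -174.7, 119.2]
eef_rot: [0.46, -0.46, -0.537, 0.537]
wrist_force: [-0.2, 0.0, -3.8]
finger_gap: 0.498
```

Request:
move_arm([
  {"linear": [0, 0, -0.0003], "delta_rot": [0, 0, 0], "hand": -1},
  {"linear": [0, 0, -0.0006], "delta_rot": [0, 0, 0], "hand": -1},
  {"linear": [0, 0, -0.0006], "delta_rot": [0, 0, 0], "hand": -1},
])

```text
t: 9.2
eef_pos: [462.0, -174.7, 118.8]
eef_rot: [-0.46, 0.46, 0.537, -0.537]
wrist_force: [0.3, 0.2, -1.8]
finger_gap: 0.493
```

Contact came at 118.8 mm, the height expected when flush, and the weight is coming off the wrist. Releasing.

Request:
move_arm([
  {"linear": [0, 0, 0], "delta_rot": [0, 0, 0], "hand": 0.1},
  {"linear": [0, 0, 0], "delta_rot": [0, 0, 0], "hand": 0.3},
  {"linear": [0, 0, 0], "delta_rot": [0, 0, 0], "hand": 0.6},
  {"linear": [0, 0, 0], "delta_rot": [0, 0, 0], "hand": 0.6},
  {"linear": [0, 0, 0], "delta_rot": [0, 0, 0], "hand": 0.6},
])

```text
t: 9.82
eef_pos: [462.1, -174.7, 118.7]
eef_rot: [0.46, -0.46, -0.537, 0.537]
wrist_force: [0.4, 0.1, -0.8]
finger_gap: 0.8
```

Request:
move_arm([
  {"linear": [0, 0, 0.01], "delta_rot": [0, 0, 0], "hand": 0.6},
  {"linear": [0, 0, 0.04], "delta_rot": [0, 0, 0], "hand": 0.6},
  {"linear": [0, 0, 0.09], "delta_rot": [0, 0, 0], "hand": 0.6},
  {"linear": [0, 0, 0.14], "delta_rot": [0, 0, 0], "hand": 0.6},
  {"linear": [0, 0, 0.14], "delta_rot": [0, 0, 0], "hand": 0.6},
  {"linear": [0, 0, 0.14], "delta_rot": [0, 0, 0], "hand": 0.6},
])

```text
t: 10.58
eef_pos: [461.7, -174.5, 258.3]
eef_rot: [0.461, -0.46, -0.537, 0.537]
wrist_force: [0.6, -0.3, -1.0]
finger_gap: 0.802
```

Run:
```python
from workcell import monitor,cams
import cv2
o=monitor.get_obs();print(o['t'],o['eef_pos'],o['wrist_force'],o['finger_gap'])
cv2.imwrite("pics/w6.png",cams.camera("wrist")[:,:,::-1])
im=cams.camera("scene")[:,:,::-1];cv2.imwrite("pics/s6.png",im)
cv2.imwrite("pics/s6c.png",cv2.resize(im[120:230,190:320],None,fx=6,fy=5,interpolation=cv2.INTER_CUBIC))
```

```text
10.575 [ 461.6891349  -174.47929734  258.27677457] [ 0.58843432 -0.26123737 -0.96509017] 0.8021339368135637
```

View pics/w6.png

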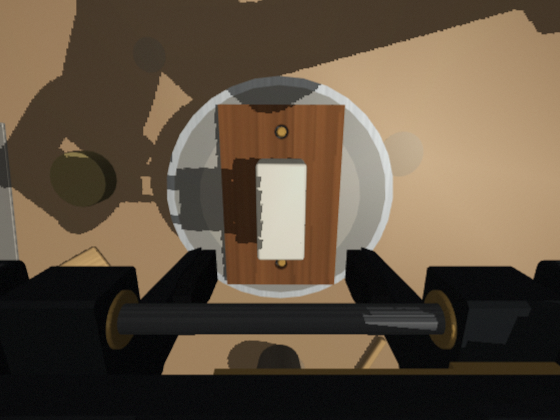

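View pics/s6c.png

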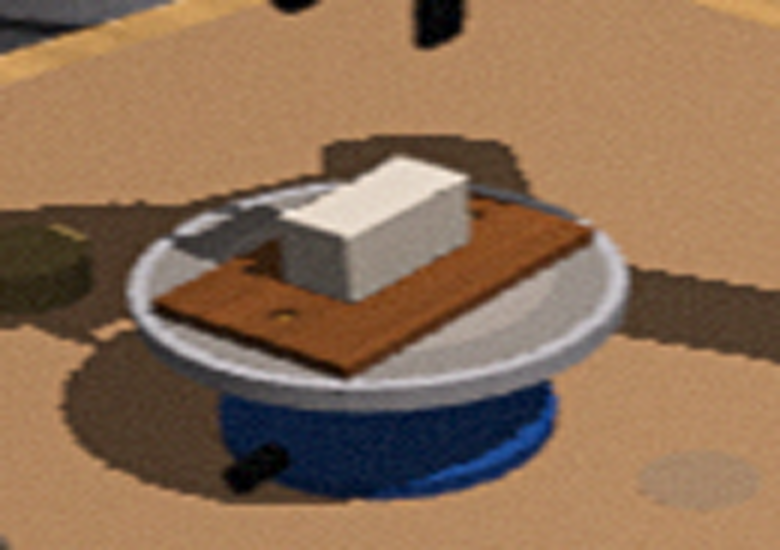

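View pics/s6.png

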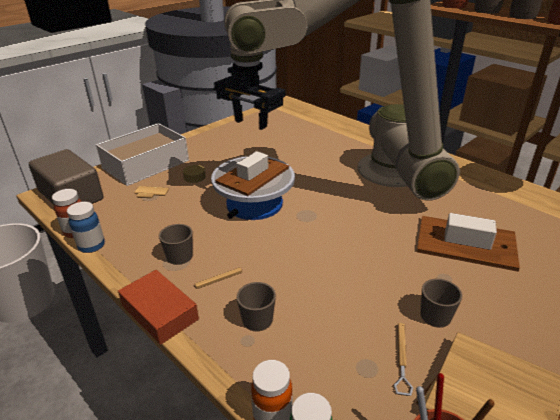

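Both pins show in the holes, at (282,131) and (282,263) in the wrist picture. The bat lies flush, the gripper is clear, and the cups, tools and sponge haven't moved.

```bash
python3 -c "
from workcell import robot
print(robot.sign_off())"
```

```text
the job is handed in; nothing more can be done
None
```

The smaller bat is on the banding wheel with both holes over the brass pins. It is released, and I handed the job in at about 10.6 s.

- **How it went:** I gripped the bat by its plaster block, carried it over the wheel and turned it to match the pin line. Watching one pin through its hole in the wrist camera, I corrected the position by about 2 mm, then lowered the bat in small steps. No searching slide was needed, because it dropped without touching the pins.
- **Pressure:** No push from the pins showed on the way down. Contact came only at the expected flush height (TCP at 118.8 mm), where about 2 to 3 N of the bat's weight came off the wrist.
- **Last checks:** After release, the wrist picture shows a pin in each hole, and the scene picture shows the bat flat with no gap beneath it. The gripper is well clear, and the cups, tools and sponge look undisturbed. The top camera and the wrist camera differed by about 1 mm on the pin position, and I followed the wrist camera. No check failed.

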